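# Loosen the snap lid of a sterilising box for the autoclave

## Task

The snap lid of the sterilising box has to be loosened before the box goes into the autoclave: take the flat lever from the steel tray, put its blade through the notch under the lid's front edge and lever against the sill until that edge jumps up and stands loose on top of its two snaps, the back edge still under its lugs. Do the prying with the lever only, keeping the gripper and arm off the lid. Then lay the lever back flat in the tray, and leave the bottle, the cup and the glove box as they stand.

Things in the scene. Friction and masses are not known exactly. Their poses are not given: they have to be found in the camera images.
- box: Grey plastic sterilising box, 180 long (x) x 130 wide (y) x 109 mm tall, walls 5 mm, held fast to the bench by suction feet, on the robot's left. Origin: centre of its underside; z up. A white lid lies inside the rim. The front end (notch between two snaps) is at -x (outer face x = -90), the back end (two lugs) at +x. A rim flange at z = 84 to 92 stands 6 mm out all round.
- sill (a point): Middle of the sill's outer edge (box x = -96, y = 0, z = 92 mm), over which the lever rocks. The notch is cut through the front wall from z = 92 to the top, y = -17 to 17. Its floor, the sill, is flat at z = 92 from x = -96 to -85; the lid's underside is 8 mm higher. Inside, under the lid, the box is empty: the blade can go in 35 mm or more past the sill's outer edge.
- snap_mid (a point): Point midway between the two snap noses (box x = -86, z = 107 mm; noses at y = -38 and 38, each 26 mm wide). Springy, they reach 3 mm over the lid's front edge and hold it down: about 8 N up at the edge frees it. They give way when the edge is some 5 mm up, then spring back under it and carry it about 9 mm above its closed place.
- lid: White plastic lid, 169 x 118 mm, 4 mm thick with a 2 mm raised panel, 0.14 kg, loose but snapped into the box. Origin: centre of its underside; x towards the lugs, like the box's. Closed, its underside is 100 mm above the box's underside.
- lid_lip (a point): Middle of the lid's front edge (lid x = -84, z = 2 mm), 12 mm inward of the sill's outer edge; closed it is 102 mm above the box's origin plane, loose about 111 mm.
- lid_back (a point): Middle of the lid's back edge, which stays under two fixed lugs of the box and acts as the hinge (lid x = 84.5, z = 2 mm).
- lever: Flat lever, 184 mm long, 0.1 kg: black handle 104 long (x) x 18 wide (y) x 24 mm tall (z), and a stiff flat steel blade 80 long x 16 wide x 3 mm thick that leaves the handle at half its height (z = 10.5 to 13.5). Origin: centre of the handle's underside; x points to the blade's tip. It lies in the tray on the handle's underside; it balances about 28 mm ahead of the origin.
- lever_tip (a point): Middle of the blade's tip (lever x = 132, z = 12 mm).
- tray: Shallow steel tray, 280 (x) x 180 (y) x 18 mm, walls and floor 3 mm, fixed to the bench, on the robot's right. Origin: centre of its underside.
- bottle: White plastic bottle with a blue cap, 70 mm across, 170 tall, standing beyond the box. Origin: centre of its underside.
- cup: Small white cup, 70 mm across the rim, 75 tall, standing beyond the box. Origin: centre of its underside.
- glove_box: Orange and brown carton, 120 x 240 x 70 mm, at the far left. Origin: centre of its underside.
Mind the look-alikes: they are no part of the job. Several things have the shape of the lever; the one meant has the colours described above.

How it is judged:
By the outcome, as a careful person would: the job done as asked, in the order asked, and still so for the second after the job is handed in, with the robot touching nothing.
It also fails if it takes over 54 s, if anything falls off the work surface, if the arm or the gripper's body presses on something with over 40 N, if the wrist force passes 120 N, or if a joint passes its speed limit or range.

## Robot

A 6-joint arm with a two-finger parallel gripper is mounted at the origin on the work surface. World frame = base frame: x ahead of the robot, y to its left, z up, the work surface at z = 0. Lengths are in m, angles in rad, forces in N, time in s.
With the tool pointing down it reaches from about 0.325 to 0.775 m from the base axis. Payload 5.5 kg.
Tool frame: the origin (TCP) lies between the finger pads; the fingertips stand 8 mm ahead of it and the grasp point (between the pads) lies 11 mm behind it (tcp_to_tips is the distance from the TCP to the fingertips, in m); z points along the fingers, y is the line along which they close (so a half turn about z gives the same grasp; the last joint's range is limited). The gripper opens to 88 mm and grips with 3 to 60 N. Pads are 20 mm wide; open, the fingers measure 115 mm over their backs; the gripper's body (75 mm by 178 mm) begins 61 mm behind the grasp point.
Start: joints at [1.182, 0.091, 1.231, -0, 1.82, -0.057], TCP at [0.195, 0.567, 0.231] pointing down, gripper open.
Joint ranges: [-2.87, 2.87], [-0.86, 2.18], [0.17, 2.46], [-1.51, 4.65], [0.06, 2.69], [-2.65, 2.65]. Speed limits (rad/s): [2.57, 2.57, 3.01, 3.14, 3.14, 3.14].

## Interface

Orientations are given as a unit quaternion [w, x, y, z].
In Python, from bench import * gives the robot as it stands. Calls block until the motion is done:
- move_to(position, orientation): joint-space move of the TCP to a pose.
- move_l(position, speed=0.15, orientation=None): straight line of the TCP; orientation=None keeps the orientation; speed is the mean speed in m/s.
- movej(angles): joint-space move.
- gripper_open() and close(): open the fingers fully, or close them until they stop; the grip force is fixed at half the most.
- hold(seconds).
- inverse_kinematics(position, orientation): joint angles nearest the present ones, or None.
- state(): the state.
- get_image(name): name is "scene" or "top" or "wrist"; returns a dict with "frame" (480x640x3 uint8, blue, green, red), "depth" (480x640 float32, m along the optical axis (not along the pixel's ray), 0 where there is no reading), "camera_matrix" (3x3 intrinsics, pixels), "view" (4x4, takes a point from world to camera coordinates). Camera axes: x right, y up, looking along -z (the intrinsics and any distortion apply to the point x, -y, -z); pixel columns grow to the right and rows downward; lengths in m; the calibration is good to about 2 mm. A picture is of the moment at which its call begins.
A pose or a line that the arm cannot do raises IKError and nothing moves.
- job_done(): hands the job in; it is judged then, once.
The state is a dict: "time": time; "joint_pos": joint angles; "dq": joint speeds; "joint_torque": joint torques, N m; "ee_pos": TCP position; "ee_rot": TCP orientation; "ft_force": force on the tool from outside, world axes, zero at the start; "moment": the same for the moment, N m; "finger_gap": finger opening in m; "finger_force": force on a finger pad.
Only numpy, scipy, OpenCV 4.12 (cv2) and the standard library are available. Lean on these libraries where they do the work, as an engineer would, in place of code of your own. Each camera call takes 0.05 s, during which the arm holds its last target. There are 200 camera calls.

## Working session

There is one attempt and no reset: what is moved stays moved. The work goes in short steps, each a Python script; the robot and the scene stay as the last script left them, time stands still between calls to the robot, and variables do not carry over. Pictures are saved under pics/ and viewed, at most 10 in all, crops included, and the job is handed in when it is done.

```bash
ls; mkdir -p pics; python3 - <<'E'
from bench import *
import cv2,pickle
for n in("top","scene"):
    d=get_image(n); pickle.dump(d,open(n+".pkl","wb")); cv2.imwrite(f"pics/{n}.png",d["frame"])
    print(n,d["camera_matrix"].tolist(),d["view"].round(3).tolist(), d.keys())
print(state())
E
```

```text
pics
top [[581.308598096148, 0.0, 327.955335443603], [0.0, 581.308598096148, 240.8411498349262], [0.0, 0.0, 1.0]] [[0.029, -1.0, -0.007, -0.035], [0.998, 0.028, 0.064, -0.522], [-0.064, -0.009, 0.998, -1.669], [0.0, 0.0, 0.0, 1.0]] dict_keys(['frame', 'depth', 'camera_matrix', 'view'])
scene [[553.4833852389228, 0.0, 333.1663108542997], [0.0, 553.4833852389228, 245.73820473422984], [0.0, 0.0, 1.0]] [[-0.166, 0.986, -0.021, 0.12], [-0.637, -0.091, 0.765, 0.259], [0.753, 0.14, 0.643, -2.133], [0.0, 0.0, 0.0, 1.0]] dict_keys(['frame', 'depth', 'camera_matrix', 'view'])
{'time': 0.1, 'joint_pos': array([ 1.18230775e+00,  9.17747969e-02,  1.23173132e+00,  4.47549450e-05,
        1.81981547e+00, -5.67142700e-02]), 'dq': array([ 1.91939124e-03, -7.72632416e-04, -2.43978312e-03,  2.81199709e-04,
       -2.50375886e-05, -3.94028506e-04]), 'joint_torque': array([ 2.31855774e-03, -4.47854805e+01, -4.07570887e+01,  6.99485536e-02,
        2.83617951e-02, -9.28977011e-05]), 'ee_pos': array([0.19533411, 0.56705062, 0.22964449]), 'ee_rot': array([-2.12002521e-04,  1.65121889e-01,  9.86272789e-01, -8.38346158e-04]), 'ft_force': array([ 0.67152548, -0.6176939 ,  0.40923569]), 'moment': array([ 0.00213598,  0.03860529, -0.009678  ]), 'finger_force': 0.0, 'finger_gap': 0.08769523818605193}
```

View pics/top.png

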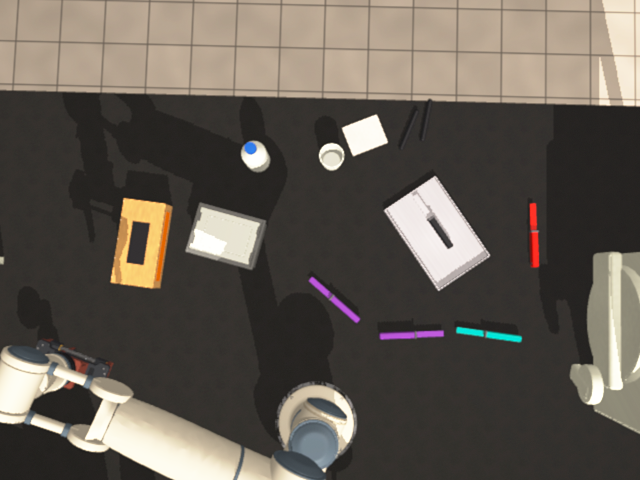

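View pics/scene.png

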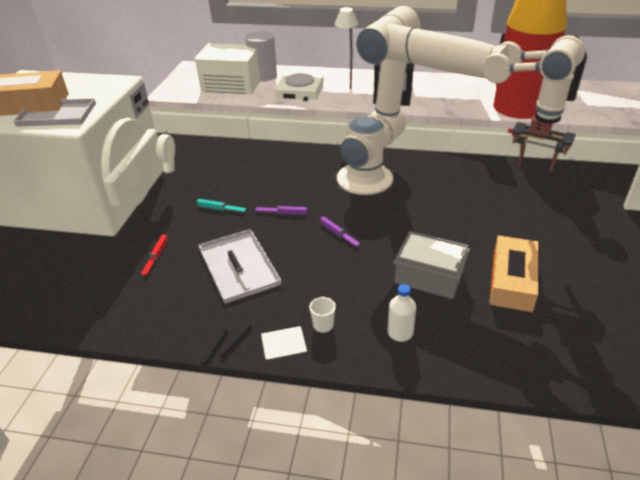

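Candidates in top view: red (534,235), teal (488,334), purple (411,335) and (334,299), dark sticks (410,125)/(425,118), and the one in the tray (438,228). The one in the tray has a black handle and a steel blade, so it fits. I'll confirm that in an enlarged crop, with the box beside it.

```bash
python3 - <<'E'
import cv2,pickle,numpy as np
f=pickle.load(open("top.pkl","rb"))["frame"]
a=cv2.resize(f[165:300,375:500],None,fx=4,fy=4,interpolation=cv2.INTER_CUBIC)   # 500x540
b=cv2.resize(f[195:277,180:272],None,fx=6,fy=6,interpolation=cv2.INTER_CUBIC)
cv2.imwrite("pics/c_tray.png",a);cv2.imwrite("pics/c_box.png",b)
E
```

```text
(no output)
```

View pics/c_tray.png

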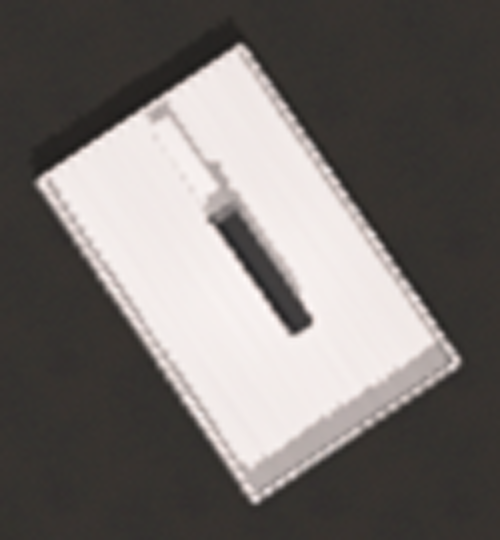

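View pics/c_box.png

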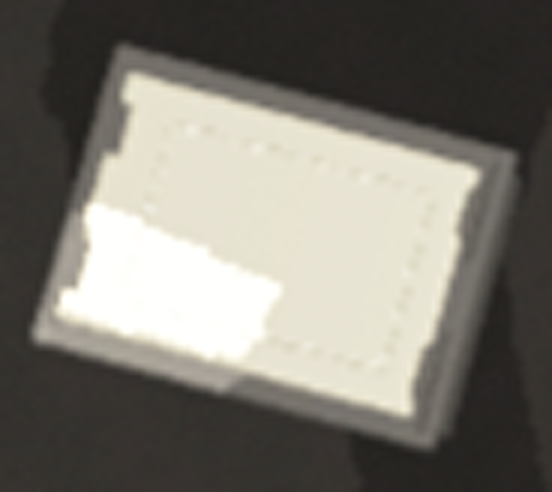

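The tray lever has a black handle from crop (300,333) to (222,215) and a steel blade ending near (160,110), so it is the one meant. The box lid shows cut-outs at both short ends, and I can't yet tell which is the notch end, so I'll take a closer wrist view of each.

```bash
cat > h.py <<'E'
import numpy as np, cv2, pickle
from scipy.spatial.transform import Rotation as R
def ray(d,u,v):
    K,V=d["camera_matrix"],d["view"]; c=np.linalg.inv(V)
    r=np.array([(u-K[0,2])/K[0,0],-(v-K[1,2])/K[1,1],-1.0])
    return c[:3,3],c[:3,:3]@r
def on_z(d,u,v,z):
    o,r=ray(d,u,v); return o+r*(z-o[2])/r[2]
def proj(d,p):
    q=d["view"][:3,:3]@np.asarray(p)+d["view"][:3,3]; K=d["camera_matrix"]
    return np.array([K[0,0]*q[0]/-q[2]+K[0,2],K[1,1]*-q[1]/-q[2]+K[1,2]])
def quat(M):
    return R.from_matrix(M).as_quat(scalar_first=True)
def down(yaw):  # tool z down, tool x axis at world yaw
    x=np.array([np.cos(yaw),np.sin(yaw),0]); z=np.array([0,0,-1.])
    return quat(np.c_[x,np.cross(z,x),z])
E
python3 - <<'E'
from h import *
from bench import *
d=pickle.load(open("top.pkl","rb"))
t=lambda x,y:(375+x/4,165+y/4)
b=lambda x,y:(180+x/6,195+y/6)
print("handle back",on_z(d,*t(300,330),.027),"front",on_z(d,*t(222,212),.027),"tip",on_z(d,*t(158,112),.015))
print("tray",[on_z(d,*t(*p),.018).round(3) for p in[(242,42),(460,362),(255,502),(38,182)]])
print("box",[on_z(d,*b(*p),.109).round(3) for p in[(120,50),(515,155),(435,440),(38,338)]])
print(state()["time"])
bc=np.mean([on_z(d,*b(*p),.109) for p in[(120,50),(515,155),(435,440),(38,338)]],0)
print(bc)
w=get_image("wrist"); T=np.linalg.inv(w["view"]); s=state()
print("cam pos",T[:3,3],"look",-T[:3,2],s["ee_pos"],R.from_quat(s["ee_rot"],scalar_first=True).as_matrix().round(2).tolist(), w["camera_matrix"][0,0])
E
```

```text
handle back [ 0.51281943 -0.37119655  0.027     ] front [ 0.59645154 -0.31374025  0.027     ] tip [ 0.66963732 -0.26791382  0.015     ]
tray [array([ 0.722, -0.328,  0.018]), array([ 0.493, -0.489,  0.018]), array([ 0.389, -0.343,  0.018]), array([ 0.616, -0.181,  0.018])]
box [array([0.61 , 0.335, 0.109]), array([0.567, 0.152, 0.109]), array([0.436, 0.183, 0.109]), array([0.477, 0.367, 0.109])]
0.1
[0.52262315 0.2591592  0.109     ]
cam pos [0.12115304 0.59209633 0.38443386] look [ 0.27122808 -0.09608381 -0.95770728] [0.19534634 0.56708253 0.2297607 ] [[-0.95, 0.33, -0.0], [0.33, 0.95, -0.0], [0.0, -0.0, -1.0]] 345.55963071466306
```

```bash
python3 - <<'E'
from h import *
from bench import *
y=np.radians(77)
for k,(p,yaw) in {"wb":([.52,.26,.36],y),"wt":([.57,-.32,.26],np.radians(34.5))}.items():
    for a in (yaw,yaw+np.pi):
        q=inverse_kinematics(np.array(p),down(a)); print(k,np.degrees(a),None if q is None else np.round(q,2))
y=np.radians(257)
move_to(np.array([.52,.26,.36]),down(y)); hold(.3)
w=get_image("wrist"); pickle.dump(w,open("wb.pkl","wb")); cv2.imwrite("pics/wb.png",w["frame"]); print(state()["time"])
E
```

```text
wb 77.0 [ 0.41  0.11  0.98 -0.    2.05  0.63]
wb 257.0 [ 0.41  0.11  0.98 -0.    2.05 -2.51]
wt 34.5 [-0.56  0.25  1.   -0.    1.89  0.41]
wt 214.5 None
2.6
```

View pics/wb.png

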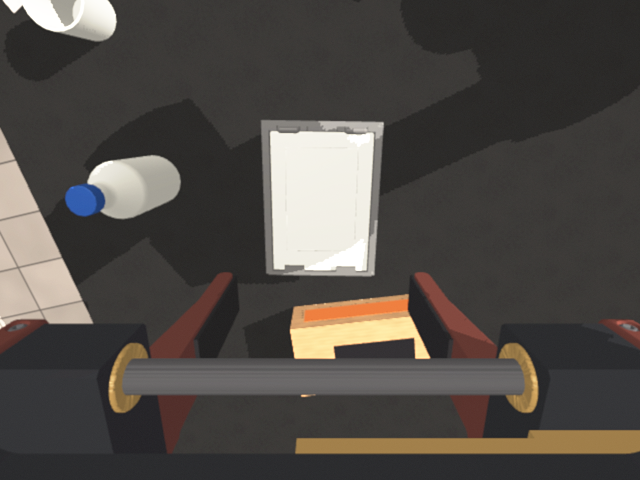

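The box spans (262,121) to (385,276). The top of the picture is world -y, and both short ends have dark features, so I'll enlarge them.

```bash
python3 - <<'E'
from h import *
f=pickle.load(open("wb.pkl","rb"))["frame"]
a=cv2.resize(f[112:147,255:390],None,fx=5.9,fy=8,interpolation=cv2.INTER_CUBIC)
b=cv2.resize(f[250:285,255:390],None,fx=5.9,fy=8,interpolation=cv2.INTER_CUBIC)
cv2.imwrite("pics/ends.png",np.vstack([a,b]))
E
```

```text
(no output)
```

View pics/ends.png

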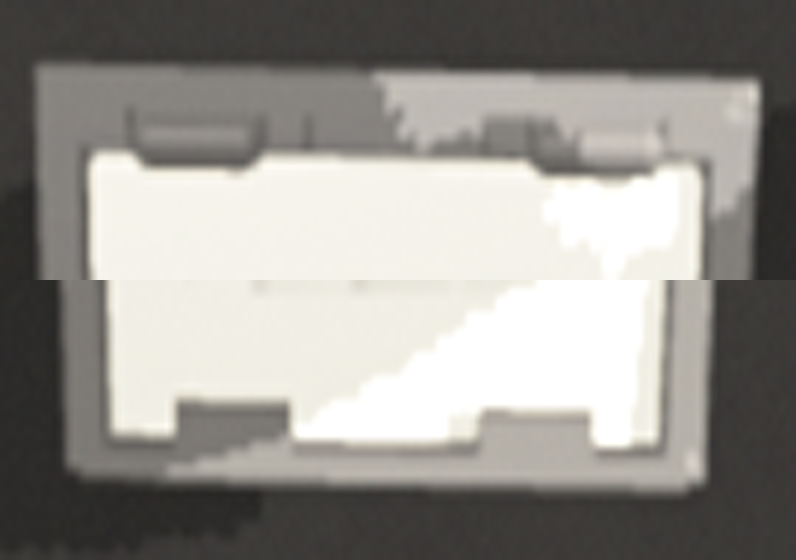

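The top end (world -y) has the two sloped snaps with the notch between them (crop x 308–485), so the front is at -y. Next I'll fit the box pose and take a close look at the lever.

```bash
cat > boxfit.py <<'E'
from h import *
from scipy.optimize import least_squares
w=pickle.load(open("wb.pkl","rb"));t=pickle.load(open("top.pkl","rb"))
def W(p,box): # box-> world
    x,y,a=p; c,s=np.cos(a),np.sin(a); return np.array([x+c*box[0]-s*box[1],y+s*box[0]+c*box[1],box[2]])
A=lambda x,y:(255+x/5.9-.4,112+y/8-.4); B=lambda x,y:(255+x/5.9-.4,250+(y-280)/8-.4); T=lambda x,y:(180+x/6-.4,195+y/6-.4)
F=[(-.096,.071,.092),(-.096,-.071,.092),(.096,-.071,.092),(.096,.071,.092)] # front +y, front -y, back -y, back +y
obs=[(w,A(38,65),F[1]),(w,A(758,80),F[0]),
 (w,A(308,118),(-.0875,-.017,.109)),(w,A(487,120),(-.0875,.017,.109)),
 (w,B(68,470),(.092,-.067,.10)),(w,B(705,490),(.092,.067,.10))]
obt=[(t,T(120,47),F[2]),(t,T(518,153),F[1]),(t,T(437,447),F[0]),(t,T(34,340),F[3])]
def fit(o):
    r=least_squares(lambda p:np.concatenate([proj(d,W(p,b))-u for d,u,b in o]),[.52,.26,np.radians(77)])
    return r.x,r.fun
if __name__=="__main__":
    for o in(obs,obt):
        p,f=fit(o); print(p[:2].round(4),np.degrees(p[2]).round(2),f.round(1),"sill",W(p,(-.096,0,.092)).round(4))
E
python3 boxfit.py; python3 - <<'E'
from h import *
from bench import *
move_to(np.array([.60,-.31,.26]),down(np.radians(34.5)-0)); hold(.3)
w=get_image("wrist"); pickle.dump(w,open("wt.pkl","wb")); cv2.imwrite("pics/wt.png",w["frame"]); print(state()["time"])
E
```

```text
[0.5235 0.2623] 76.11 [-0.1 -0.4  0.2 -0.3  0.   1.2  0.   1.5  2.1 -0.9 -2.4 -2. ] sill [0.5005 0.1691 0.092 ]
[0.5244 0.2633] 76.62 [-0.1 -0.2 -0.  -0.2 -0.2  0.3  0.3  0.1] sill [0.5022 0.1699 0.092 ]
5.45
```

View pics/wt.png

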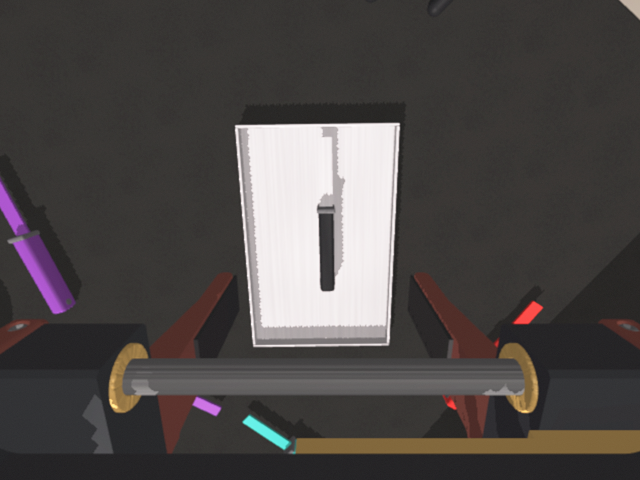

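The handle runs from (327,290) at the back to (326,206) at the front, and the blade points up the image to about (327,130).

```bash
python3 - <<'E'
from h import *
w=pickle.load(open("wt.pkl","rb"))
f=w["frame"].astype(int); 
m=(f.max(2)<70); m[:205]=0;m[295:]=0;m[:,:312]=0;m[:,343:]=0
for r in range(206,294,6): c=np.flatnonzero(m[r]); print(r,c.min() if len(c) else None,c.max() if len(c) else None,end="; ")
b=on_z(w,327.3,286,.027);fr=on_z(w,325.8,206,.027)
print(b,fr,np.linalg.norm(b-fr),np.degrees(np.arctan2(*(fr-b)[1::-1])))
print((b+fr)/2, w["depth"][250,326], w["view"][:3,:3]@b+w["view"][:3,3])
E
```

```text
206 None None; 212 None None; 218 319 332; 224 320 332; 230 320 332; 236 320 332; 242 320 333; 248 320 333; 254 320 333; 260 321 333; 266 321 333; 272 321 333; 278 321 333; 284 321 333; 290 None None; [ 0.51976139 -0.3728234   0.027     ] [ 0.60087424 -0.31457398  0.027     ] 0.09986135429056026 35.68318989144774
[ 0.56031781 -0.34369869  0.027     ] 0.4091144 [ 0.00529295 -0.06145134 -0.42366759]
```

```bash
python3 - <<'E'
from h import *
from bench import *
a=np.radians(35); u=np.array([np.cos(a),np.sin(a),0]); q=down(a)
g=np.array([.5575,-.3438,0])+.004*u
move_to(g+[0,0,.08],q)
move_l(g+[0,0,.0128],.1); print(state()["ee_pos"],state()["ft_force"])
close(); s=state(); print(s["finger_gap"],s["finger_force"],s["ft_force"])
move_l(g+[0,0,.12],.12); hold(.3)
s=state(); print(s["finger_gap"],s["finger_force"],s["ft_force"],s["moment"],s["time"])
w=get_image("wrist"); w["ee"]=(s["ee_pos"],s["ee_rot"]); pickle.dump(w,open("wg.pkl","wb")); cv2.imwrite("pics/wg.png",w["frame"][60:420,150:500].repeat(2,0)[:600].repeat(2,1) if 0 else cv2.resize(w["frame"][60:360,180:480],None,fx=2,fy=2))
E
```

```text
[ 0.56087839 -0.3414956   0.01261664] [ 0.33717436 -0.06199878 -0.1979099 ]
0.017775154145778488 29.953696131706238 [-0.11151411  0.44164917 -0.08519127]
0.0178707150674403 29.953685402870178 [-0.32115052 -0.67966513 -0.70155558] [-0.08340332  0.11247384  0.01791254] 9.4667
```

View pics/wg.png

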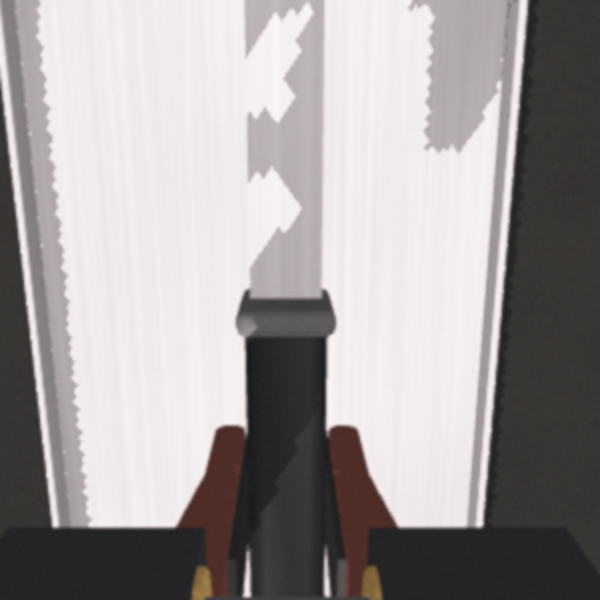

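The lever is gripped, and the blade runs straight along the tool x axis with its tip above this crop. I'll get its in-hand pose from depth.

```bash
cat >> h.py <<'E'
def cloud(d):  # HxWx3 world points
    K=d["camera_matrix"];D=d["depth"]; v,u=np.mgrid[:480,:640]
    c=np.stack([(u-K[0,2])/K[0,0]*D,-(v-K[1,2])/K[1,1]*D,-D],-1); T=np.linalg.inv(d["view"])
    return c@T[:3,:3].T+T[:3,3]
E
python3 - <<'E'
from h import *
w=pickle.load(open("wg.pkl","rb")); p,r=w["ee"]; M=R.from_quat(r,scalar_first=True).as_matrix()
P=(cloud(w)-p)@M   # tool frame
P=P[w["depth"]>0]
k=(np.abs(P[:,1])<.02)&(P[:,2]<.04)&(P[:,2]>-.02)&(P[:,0]>.0)&(P[:,0]<.2); Q=P[k]
for x in np.arange(.03,.16,.008):
    s=Q[(Q[:,0]>=x)&(Q[:,0]<x+.008)]
    if len(s): print(x.round(3),len(s),s[:,1].min().round(4),s[:,1].max().round(4),np.median(s[:,2]).round(4))
print("tip x",Q[:,0].max())
E
```

```text
0.03 729 -0.0081 0.0095 -0.0147
0.038 832 -0.0097 0.0113 -0.0163
0.046 972 -0.0092 0.0105 -0.0048
0.054 672 -0.0072 0.0086 -0.0044
0.062 704 -0.0074 0.0085 -0.0043
0.07 758 -0.0073 0.0084 -0.0044
0.078 757 -0.0072 0.0083 -0.0044
0.086 835 -0.0074 0.0086 -0.0044
0.094 872 -0.0073 0.0085 -0.0044
0.102 904 -0.0075 0.0084 -0.0044
0.11 941 -0.0074 0.0083 -0.0044
0.118 815 -0.0075 0.0085 -0.0043
tip x 0.1248482169495188
```

```bash
cat >> h.py <<'E'
YAW=np.radians(76.5); BX=np.array([np.cos(YAW),np.sin(YAW),0]); UP=np.array([0,0,1.])
C=np.array([.5241,.2629,0]); S=C-.096*BX+.092*UP
def pry(L,th,c):  # blade tip L past sill edge, tilt th deg, blade underside c above the sill edge
    t=np.radians(th); x=np.cos(t)*BX+np.sin(t)*UP; z=np.sin(t)*BX-np.cos(t)*UP
    M=np.c_[x,np.cross(z,x),z]
    return S+c*UP-M@[.1248-L,.0005,-.0011],quat(M)
E
python3 - <<'E'
from h import *
from bench import *
s=state(); move_l(s["ee_pos"]+[0,0,.08],.2)
p,q=pry(-.05,0,.05)
for a in [(-.05,0,.0025),(.034,0,.0025),(.034,12,0),(.034,26,0)]: print(inverse_kinematics(*pry(*a)))
move_to(p,q)
move_l(pry(-.05,0,.0025)[0],.1); hold(.2)
s0=state(); print(s0["ee_pos"],s0["ft_force"],s0["moment"],s0["time"])
move_l(pry(-.008,0,.0025)[0],.08); hold(.1)
w=get_image("wrist"); pickle.dump(w,open("wn.pkl","wb")); cv2.imwrite("pics/wn.png",cv2.resize(w["frame"][60:260,200:460],None,fx=3,fy=3))
print(state()["time"],state()["ft_force"])
E
```

```text
[-7.45705100e-02 -2.77037070e-01  1.81916090e+00 -4.44089210e-16
  1.59946882e+00  1.61048939e-01]
[ 9.80457258e-02 -2.00957198e-01  1.75504962e+00 -4.44089210e-16
  1.58750023e+00  3.33665175e-01]
[-0.04202408 -0.25143944  1.84961528  0.20593643  1.50398398  0.18386396]
[-0.19723253 -0.25650163  1.94093467  0.45689479  1.45188489 -0.01554733]
[ 4.60896037e-01 -3.27590509e-04  9.43480291e-02] [ 0.68706601  0.1626687  -1.21556344] [-0.10416874  0.0803436   0.01556589] 12.2417
13.0667 [ 0.2277655  -0.1500141  -1.51608563]
```

View pics/wn.png

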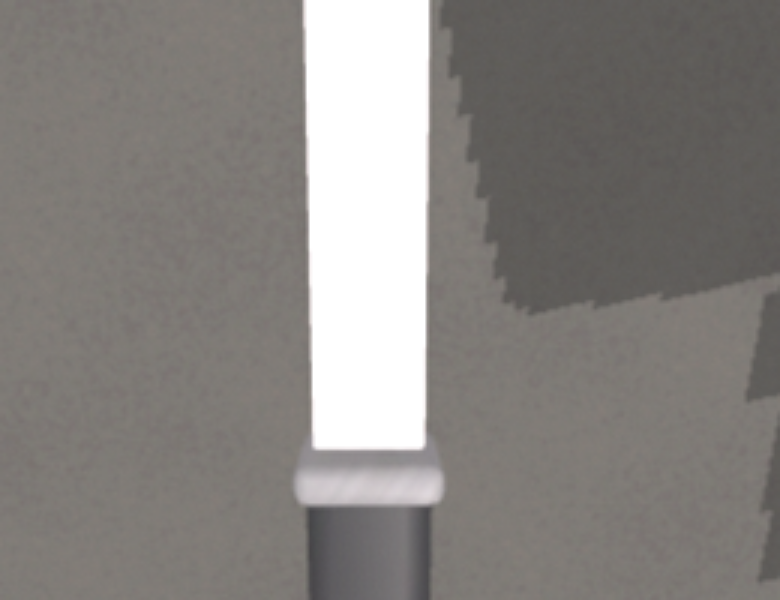

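That crop was too low: it shows only the handle and blade. I'll crop the upper part of the same picture, which has the tip and the notch.

```bash
python3 - <<'E'
from h import *
w=pickle.load(open("wn.pkl","rb")); cv2.imwrite("pics/wn2.png",cv2.resize(w["frame"][0:90,250:400],None,fx=5,fy=6))
print(proj(w,S),proj(w,S-.008*BX+.004*UP))
E
```

```text
[322.12169944 -15.98473612] [322.12783343   4.16629056]
```

View pics/wn2.png

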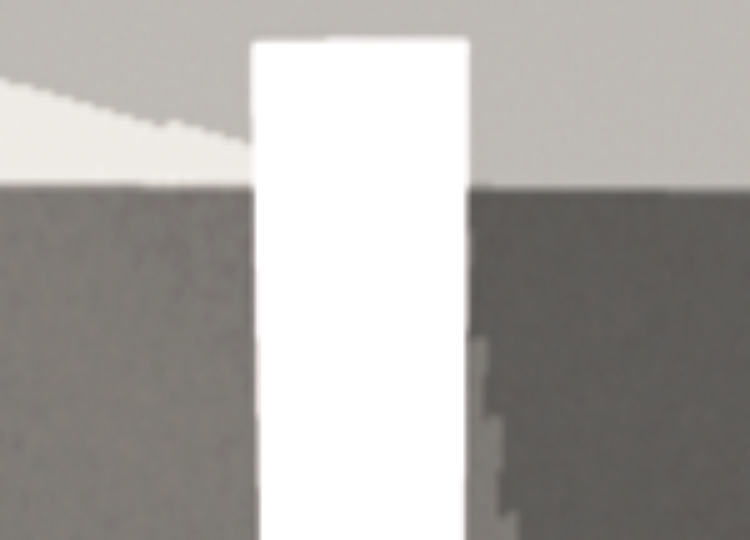

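The tip is at about row 6 (predicted 4), level with the front face below and centred, as planned. That's all ten pictures, so from here I'll verify with depth and force. Inserting step by step.

```bash
python3 - <<'E'
from h import *
from bench import *
for L in (.004,.012,.02,.027,.034):
    move_l(pry(L,0,.0025)[0],.06); s=state(); print(L,s["ft_force"].round(1),s["moment"].round(2),s["time"])
    if np.linalg.norm(s["ft_force"])>6: print("contact!"); break
print(s["ee_pos"]-pry(L,0,.0025)[0])
E
```

```text
0.004 [-0.5  0.2 -0.3] [-0.1   0.08 -0.06] 13.4167
0.012 [ 0.3 -0.8 -1.8] [-0.1   0.06 -0.06] 13.7
0.02 [-0.2 -0.7 -0.9] [-0.12  0.1   0.06] 13.9833
0.027 [-0.4 -0.2 -1.5] [-0.09  0.02  0.05] 14.25
0.034 [ 0.5 -0.2 -1.3] [-0.1   0.08  0.08] 14.5167
[ 2.87885682e-05  2.88154272e-04 -1.77066368e-05]
```

```bash
cat >> h.py <<'E'
def lidz(d,n=""):  # median lid-top height along box x
    P=cloud(d); B=P-C; x=B@BX; y=B@np.cross(UP,BX); ok=(d["depth"]>0)&(np.abs(y)<.05)&(P[...,2]>.07)&(P[...,2]<.15)
    return [(round(a,3),int(m.sum()),round(float(np.median(P[...,2][m])),4)) for a in np.arange(-.078,.08,.02) for m in [ok&(x>a)&(x<a+.01)] if m.sum()>5]
E
python3 - <<'E'
from h import *
from bench import *
print(lidz(get_image("top"))); print(lidz(get_image("scene")))
move_l(pry(.034,0,0)[0],.03); print("sill",state()["ft_force"].round(1))
for th in (4,8,11,14,16,18,20,22,24):
    p,q=pry(.034,th,-.0005); move_l(p,.04,q); s=state()
    print(th,s["ft_force"].round(1),s["moment"].round(2),s["finger_gap"].round(4),s["time"])
    if np.linalg.norm(s["ft_force"])>40: break
print(lidz(get_image("top"))); print(lidz(get_image("scene")))
E
```

```text
[(np.float64(-0.078), 21, 0.1047), (np.float64(-0.058), 134, 0.106), (np.float64(-0.038), 137, 0.106), (np.float64(-0.018), 131, 0.1057), (np.float64(0.002), 128, 0.1058), (np.float64(0.022), 131, 0.1051), (np.float64(0.042), 125, 0.1049), (np.float64(0.062), 131, 0.1047)]
[(np.float64(-0.078), 72, 0.1049), (np.float64(-0.058), 71, 0.1066), (np.float64(-0.038), 72, 0.1067), (np.float64(-0.018), 70, 0.1068), (np.float64(0.002), 75, 0.1061), (np.float64(0.022), 77, 0.1073), (np.float64(0.042), 76, 0.1068), (np.float64(0.062), 77, 0.1044)]
sill [ 0.4  0.3 -1. ]Traceback (most recent call last):
  File "<stdin>", line 7, in <module>
AttributeError: 'float' object has no attribute 'round'
```

```bash
python3 - <<'E'
from h import *
from bench import *
for th in (8,11,14,16,18,20,22,24):
    p,q=pry(.034,th,-.0005); move_l(p,.04,q); s=state()
    print(th,s["ft_force"].round(1),s["moment"].round(2),round(s["finger_gap"],4),s["time"])
    if np.linalg.norm(s["ft_force"])>40: break
print(lidz(get_image("top"))); print(lidz(get_image("scene")))
E
```

```text
8 [-0.4  0.1 -0.8] [-0.05  0.13  0.07] 0.0179 15.5
11 [1.9 3.7 0.7] [ 0.38 -0.2  -0.09] 0.0179 15.7667
14 [1.  2.9 2. ] [ 0.47 -0.08  0.  ] 0.0181 16.0333
16 [1.1 2.6 2.2] [ 0.48 -0.09 -0.03] 0.0176 16.2833
18 [2.1 2.3 2.9] [ 0.36 -0.08 -0.11] 0.0178 16.5333
20 [0.4 0.3 0.7] [-0.03  0.13  0.05] 0.0175 16.7833
22 [-0.4  0.5  0.6] [-0.14  0.14  0.1 ] 0.0177 17.0333
24 [-0.7 -0.1 -0.1] [-0.3   0.22  0.08] 0.0174 17.2833
[(np.float64(-0.078), 133, 0.1132), (np.float64(-0.058), 128, 0.1137), (np.float64(-0.038), 130, 0.1127), (np.float64(-0.018), 126, 0.1108), (np.float64(0.002), 132, 0.1101), (np.float64(0.022), 132, 0.1084), (np.float64(0.042), 134, 0.1081), (np.float64(0.062), 125, 0.1058)]
[(np.float64(-0.078), 70, 0.1144), (np.float64(-0.058), 80, 0.1147), (np.float64(-0.038), 75, 0.1131), (np.float64(-0.018), 85, 0.1121), (np.float64(0.002), 81, 0.1109), (np.float64(0.022), 78, 0.1108), (np.float64(0.042), 79, 0.1096), (np.float64(0.062), 77, 0.1062)]
```

The force dropped at 18–20° and the front is about 9 mm up, so it popped. I'll ease back, withdraw, check that the lid stays up, and re-measure the lever in hand.

```bash
python3 - <<'E'
from h import *
from bench import *
for th,c in ((16,.0005),(9,.002)):
    p,q=pry(.034,th,c); move_l(p,.05,q); print(state()["ft_force"].round(1))
for L in (.02,.0,-.06):
    move_l(pry(L,9,.002)[0],.08); print(L,state()["ft_force"].round(1))
print(lidz(get_image("top"))); print(lidz(get_image("scene")))
p,q=pry(-.09,0,.11); move_l(p,.15,q); hold(.3)
s=state(); print(s["time"],s["moment"].round(2))
w=get_image("wrist"); p,r=s["ee_pos"],s["ee_rot"]; M=R.from_quat(r,scalar_first=True).as_matrix()
P=((cloud(w)-p)@M)[w["depth"]>0]
Q=P[(np.abs(P[:,1])<.02)&(P[:,2]<.04)&(P[:,2]>-.03)&(P[:,0]>0)&(P[:,0]<.2)]
for x in np.arange(.03,.14,.01):
    k=Q[(Q[:,0]>=x)&(Q[:,0]<x+.01)]
    if len(k): print(x.round(3),len(k),k[:,1].min().round(4),k[:,1].max().round(4),np.median(k[:,2]).round(4))
print("tip",Q[:,0].max())
E
```

```text
[-0.5 -0.2 -1.4]
[ 0.1 -0.  -1.8]
0.02 [ 0.1 -0.2 -1.6]
0.0 [-0.2  0.3 -1.2]
-0.06 [-0.7 -0.3 -0.6]
[(np.float64(-0.078), 137, 0.113), (np.float64(-0.058), 129, 0.113), (np.float64(-0.038), 119, 0.1122), (np.float64(-0.018), 127, 0.1115), (np.float64(0.002), 128, 0.1101), (np.float64(0.022), 132, 0.1088), (np.float64(0.042), 134, 0.1082), (np.float64(0.062), 126, 0.1052)]
[(np.float64(-0.078), 74, 0.1139), (np.float64(-0.058), 74, 0.1141), (np.float64(-0.038), 77, 0.1133), (np.float64(-0.018), 76, 0.1123), (np.float64(0.002), 76, 0.1116), (np.float64(0.022), 83, 0.1099), (np.float64(0.042), 83, 0.1093), (np.float64(0.062), 77, 0.1059)]
21.325 [-0.08  0.06 -0.03]
0.03 923 -0.0084 0.0095 -0.015
0.04 1288 -0.0099 0.0109 -0.0157
0.05 828 -0.0072 0.0086 -0.005
0.06 904 -0.0074 0.0085 -0.0051
0.07 946 -0.0073 0.0086 -0.0051
0.08 1013 -0.0074 0.0087 -0.0052
0.09 1074 -0.0073 0.0085 -0.0052
0.1 1138 -0.0071 0.0087 -0.0053
0.11 1235 -0.0074 0.0086 -0.0054
0.12 530 -0.0072 0.0088 -0.0054
tip 0.12440761262474394
```

The lid stands loose at about 9 mm and the lever is still straight in the grip. Laying it back where it was.

```bash
python3 - <<'E'
from h import *
from bench import *
a=np.radians(35); u=np.array([np.cos(a),np.sin(a),0]); q=down(a)
g=np.array([.5575,-.3438,0])+.004*u
move_to(g+[0,0,.18],q)
move_l(g+[0,0,.03],.12); move_l(g+[0,0,.0127],.04); s=state(); print(s["ee_pos"],s["ft_force"].round(1))
gripper_open(); hold(.2)
move_l(g+[0,0,.2],.12); hold(.5)
w=get_image("wrist"); P=cloud(w); B=P-[.5575,-.3438,0]; n=np.cross(UP,u)
x,y,z=B@u,B@n,P[...,2]; k=(w["depth"]>0)&(np.abs(y)<.03)&(x>-.07)&(x<.15)&(z>.01)&(z<.05)
for lo in np.arange(-.07,.15,.02):
    m=k&(x>=lo)&(x<lo+.02)
    if m.sum(): print(lo.round(2),m.sum(),y[m].min().round(4),y[m].max().round(4),np.median(z[m]).round(4))
print(state()["time"],state()["finger_gap"],lidz(get_image("top"))[:2])
# others unmoved?
t0=pickle.load(open("top.pkl","rb"))["frame"].astype(int); t=get_image("top"); cv2.imwrite("pics/end.png",t["frame"])
d=np.abs(t["frame"]-t0).max(2)>60
for nm,(r0,r1,c0,c1) in dict(bottle=(135,180,235,275),cup=(138,172,312,348),glove=(195,290,105,175),box=(195,275,180,272)).items(): print(nm,d[r0:r1,c0:c1].sum())
E
```

```text
[ 0.56074322 -0.34137769  0.01263963] [-1.9  0.6  1.6]
-0.07 53 -0.0094 0.0081 0.0267
-0.05 334 -0.0094 0.0081 0.0274
-0.03 340 -0.0093 0.0079 0.0274
-0.01 358 -0.0091 0.0077 0.0275
0.01 367 -0.009 0.0075 0.0274
0.03 419 -0.011 0.0091 0.0278
0.05 372 -0.0099 0.0091 0.0172
0.07 391 -0.0087 0.0073 0.0171
0.09 405 -0.0087 0.0071 0.0172
0.11 397 -0.0086 0.0069 0.0171
0.13 334 -0.0297 0.0298 0.0179
28.2 0.08812797594798426 [(np.float64(-0.078), 136, 0.1127), (np.float64(-0.058), 133, 0.1134)]
bottle 371
cup 155
glove 0
box 14
```

The lever lies flat. The bottle and cup differences may just be the arm's moving shadow, so I'll check with depth before handing in.

```bash
python3 - <<'E'
from h import *
from bench import *
a=pickle.load(open("top.pkl","rb")); b=get_image("top")
for nm,(r0,r1,c0,c1) in dict(bottle=(135,180,235,275),cup=(138,172,312,348),glove=(195,290,105,175)).items():
    A,B=[cloud(d)[r0:r1,c0:c1] for d in(a,b)]
    print(nm,(np.abs(A[...,2]-B[...,2])>.015).sum(),[X[X[...,2]>.03].mean(0).round(4) for X in(A,B)])
E
```

```text
bottle 31 [array([0.743 , 0.186 , 0.1377]), array([0.7449, 0.1872, 0.1302])]
cup 18 [array([ 0.7598, -0.0213,  0.1085]), array([ 0.7677, -0.0208,  0.0748])]
glove 84 [array([0.4991, 0.5076, 0.0761]), array([0.499 , 0.5069, 0.0777])]
```

Only a few edge pixels differ, so all three stand unmoved.

```bash
python3 -c "
from bench import *
print(job_done())"
```

```text
the job is handed in; nothing more can be done
None
```

The job is handed in at about 28 s of the 54 s allowed: the lid's front edge stands loose about 9 mm up with its back edge still down, the lever lies flat in the tray, and the bottle, cup and glove box were not moved.

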